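Gather silver castings in the tray's pouring corner, held over the balance pan

ROBOT

A 6-joint arm with a two-finger parallel gripper is mounted at the origin on the work surface. World frame = base frame: x ahead of the robot, y to its left, z up, the work surface at z = 0. Lengths are in m, angles in rad, forces in N, time in s.
With the tool pointing down it reaches from about 0.35 to 0.85 m from the base axis. Payload 8.1 kg.
Tool frame: the origin (TCP) lies midway between the tips of the shut fingers; the grasp point (between the pads) lies 19 mm behind it; z points along the fingers, y is the line along which they close (so a half turn about z gives the same grasp; the last joint's range is limited). The gripper opens to 93 mm and grips with 3 to 60 N. Pads are 15 mm wide; open, the fingers measure 128 mm over their backs; the gripper's body (75 mm by 188 mm) begins 65 mm behind the grasp point.
Start: joints at [-1.328, 0.13, 1.488, -0, 1.523, -0.085], TCP at [0.193, -0.568, 0.219] pointing down, gripper open.
Joint ranges: [-2.96, 2.96], [-0.89, 2.26], [0.02, 2.5], [-1.34, 4.48], [0, 2.73], [-2.66, 2.66]. Speed limits (rad/s): [2.39, 2.39, 2.79, 3.14, 3.14, 3.14].

INTERFACE

Orientations are given as a rotation vector (axis times angle).
In Python, from plant import read_state, read_camera, get_calibration, close_job gives the robot as it stands.
- The arm moves only by the shell command python3 -m crank 'ROWS' [FORCE]. ROWS is JSON, a list that holds one entry, the list of rows, each a list of 7 numbers: the gripper's target within -1 to 1 (fully open at 1, half-way at 0, shut at -1), then the shift along the tool's x, y, z as a fraction of full scale, then the turn, a rotation vector about the tool's x, y, z as a fraction of full scale. In form: [[[grip, x, y, z, rx, ry, rz], ...]]. A call has exactly 5 rows; each row is the pose to reach, as a shift and turn from the pose commanded when the call began, along the tool's axes at that moment; what a row does not reach only later rows make up. Full scale, the value 1, is 0.5 m for a shift and 90 degrees for a turn. A row lasts 1/8 s, in which the tool goes at most 62.5 mm and 10.7 degrees, less where a joint would pass 70% of its speed; a pose out of reach is approached as far as the arm can. A call with a number of a shift or a turn outside -1 to 1 is refused whole. A call with a gripper value outside its range is refused whole. The fingers move at their own pace and stop on an object; FORCE is the grip in N (left out, the last holds). Time passes only in rows, so rows that repeat a pose let the fingers close, or fill a call up. It gives the time, the measured TCP pose, the force, the opening and the grip force at its end, in the units of the state.
- read_state(): the state, without advancing time (a new reading comes with each control period).
- read_camera(name): name is "scene" or "side" or "wrist"; returns the picture (480x640x3 uint8, red, green, blue); there is no depth.
- get_calibration(name): a dict with "fx", "fy", "cx", "cy" (pixels), "eye" and "orientation" of the camera in the world; the wrist camera has in their place "mount" (4x4, takes a point from camera to tool coordinates, whose origin is the TCP and whose axes are the flange's). Camera axes: x right, y down, z forward; pixel columns grow to the right and rows downward; lengths in m; the calibration is good to about 2 mm. A picture is of the moment at which its call begins: read the wrist's pose just before it. get_calibration takes no time and is no camera call.
- close_job(): hands the job in; it is judged then, once.
The state is a dict: "t": time; "q": joint angles; "dq": joint speeds; "joint_torque": joint torques, N m; "tool_pos": TCP position; "orientation": TCP orientation; "force": force on the tool from outside, world axes, zero at the start; "wrist_torque": the same for the moment, N m; "opening": finger opening in m; "gripper_force": force on a finger pad.
Only numpy, scipy, OpenCV 4.12 (cv2) and the standard library are available. Lean on these libraries where they do the work, as an engineer would, in place of code of your own. Each camera call takes 0.05 s, during which the arm holds its last target. There are 200 camera calls.

TASK

Pick up the flat wooden sorting tray by its handle and, without touching or spilling the silver castings, tilt it so that all five slide together into its cut-off pouring corner, bunched there with none strung out along a wall, and with that corner held a few centimetres above the balance's pan, over its middle. Touch neither the balance nor the other things on the bench with the tray, and leave those things where they are. Finish while still holding the tray there, tilted and still, with the castings in the corner: do not pour them out or put the tray down.

Things in the scene. Friction and masses are not known exactly. Their poses are not given: they have to be found in the camera images.
- tray: Pale wooden open sorting tray, 140 (x) x 100 mm (y), floor 4 mm, walls 4 mm thick, 26 mm high; about 0.17 kg. Origin under its centre, z up; a darker handle sticks out from the middle of its -x wall. The +x,+y corner is cut off at 45 deg by a wall only 14 mm high, 40 mm long: the pouring corner; a floor lip juts beyond it to x 70, y 50 mm. Castings slide easily (friction 0.13 to 0.2; 30 deg of tilt is ample).
- handle (a point): Where to grip the tray's handle: x -118, y 0, z +22 mm in the tray's frame (axes as the tray's). The handle is a level wooden bar along x, 18 mm wide (y), 20 mm high (12 to 32 mm above the tray's underside), sticking out from x -70 to -150 mm.
- pour_corner (a point): Point on the tray's inner floor at the middle of the low slanted wall of the pouring corner: x +51.5, y +31.5, z +4 mm in the tray's frame. Axes as the tray's. Castings may queue in a line along the +y wall if that side is lowered too soon: lowering the +x end first, then swinging the low side round to the corner, bunches them.
- casting0: A silver rosette casting (one of five alike), a flower-shaped disc 16 mm across and 6 mm high, about 12 g, lying loose in the tray. Origin at the centre of its underside.
- casting1: A silver rosette casting (one of five alike), a flower-shaped disc 16 mm across and 6 mm high, about 12 g, lying loose in the tray. Origin at the centre of its underside.
- casting2: A silver rosette casting (one of five alike), a flower-shaped disc 16 mm across and 6 mm high, about 12 g, lying loose in the tray. Origin at the centre of its underside.
- casting3: A silver rosette casting (one of five alike), a flower-shaped disc 16 mm across and 6 mm high, about 12 g, lying loose in the tray. Origin at the centre of its underside.
- casting4: A silver rosette casting (one of five alike), a flower-shaped disc 16 mm across and 6 mm high, about 12 g, lying loose in the tray. Origin at the centre of its underside.
- balance: A bench balance, fixed to the bench: a flat grey case 120 mm (x) by 150 mm (y), 24 mm high, with a round steel pan on top. Origin under the centre of the case; z up.
- pan_rim (a point): Centre of the mouth of the balance's open pan, 42 mm above the bench, 12 mm from the balance's origin along its x. The pan is 90 mm across at the rim and 12 mm deep.
- hammer: Bystander: a small hammer lying on the bench, about 240 mm long. Not part of the job.
- polish_tin: Bystander: a closed round aluminium tin, 52 mm across, 22 mm tall; origin under its centre. Not part of the job.
- bench_block: Bystander: a square steel bench block, 75 x 75 x 22 mm; origin under its centre. Not part of the job.
- jar: Bystander: a closed amber glass jar, 60 mm across, 75 mm tall; origin under its centre. Not part of the job.
- file: Bystander: a flat file with a wooden handle lying on the bench, about 240 mm long, 22 mm thick. Not part of the job.
- mandrel: Bystander: a tapered steel ring mandrel standing on a round foot, 52 mm across, 120 mm tall; origin under its centre. Not part of the job.
Mind the look-alikes: they are no part of the job. Of the things that look like the balance, the largest one is meant.

How it is judged:
By the outcome, as a careful person would: the job done as asked, in the order asked, and still so for the second after the job is handed in, while the arm keeps its last pose, push and grip.
It also fails if it takes over 35 s, if anything falls off the work surface, if the arm or the gripper's body presses on something with over 40 N, if the wrist force passes 120 N, or if a joint passes its speed limit or range.

## Working session

There is one attempt and no reset: what is moved stays moved. The work goes in short steps, Python scripts to look and compute and a shell command to move; the robot and the scene stay as the last step left them, time stands still between calls to the robot, and variables do not carry over. Pictures are saved under pics/ and viewed, at most 10 in all, crops included, and the job is handed in when it is done.

```bash
mkdir -p pics; ls
python3 - <<'E'
from plant import *
import cv2,numpy as np
s=read_state();print(s['t'],s['tool_pos'],s['orientation'],s['opening'])
for n in ['scene','side']:
    im=read_camera(n);cv2.imwrite(f'pics/{n}0.png',im[:,:,::-1]);print(n,get_calibration(n))
print(get_calibration('wrist'))
E
```

```text
pics
0.0 [ 0.19306369 -0.56749378  0.21761181] [-3.09768711e+00 -5.12389133e-01  2.13724427e-04] 0.09276066001292231
scene {'fx': 497.7410512538336, 'fy': 497.7410512538336, 'cx': 312.4792693809702, 'cy': 231.1306901717293, 'eye': array([1.171948  , 0.30837032, 1.10229345]), 'orientation': array([-1.46418301, -2.34813836,  0.66732549])}
side {'fx': 618.0909939832162, 'fy': 618.0909939832162, 'cx': 317.4277984929691, 'cy': 234.7707320865168, 'eye': array([ 0.57833205, -1.00535553,  0.86745725]), 'orientation': array([-2.25263587e+00,  2.36445886e-02, -1.25122404e-03])}
{'fx': 404.9746645732573, 'fy': 404.9746645732573, 'cx': 315.2208393754331, 'cy': 243.6840538054856, 'mount': array([[-7.20708450e-04, -9.66930271e-01, -2.55039863e-01,
         7.00055220e-02],
       [ 9.99999612e-01, -5.67812212e-04, -6.73123616e-04,
        -3.11962910e-04],
       [ 5.06048851e-04, -2.55040249e-01,  9.66930305e-01,
        -1.66318212e-01],
       [ 0.00000000e+00,  0.00000000e+00,  0.00000000e+00,
         1.00000000e+00]])}
```

View pics/scene0.png

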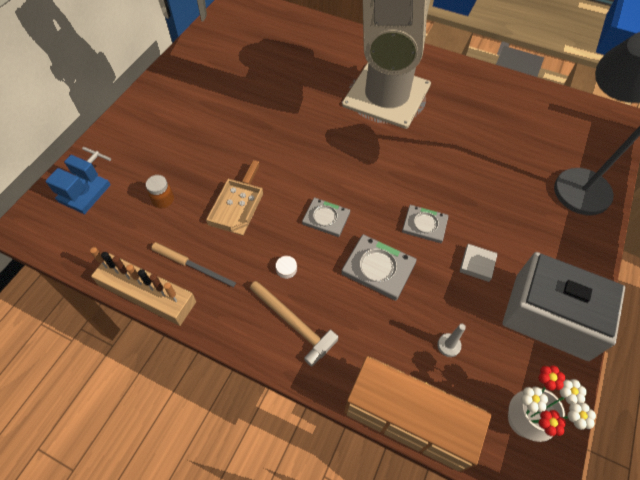

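View pics/side0.png

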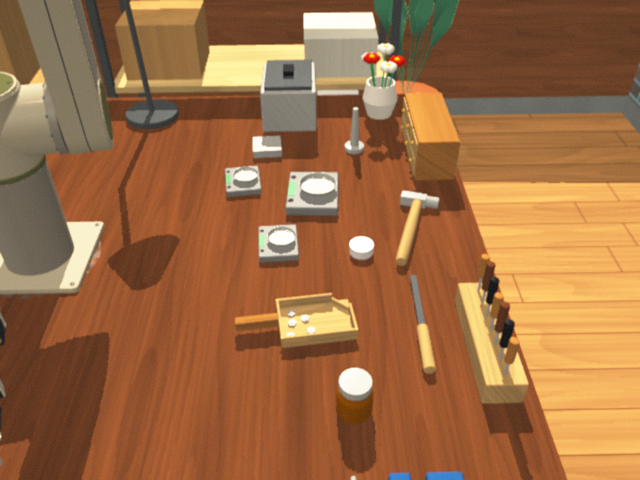

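The scene picture shows the tray at about (236,205), with its handle at (251,172). There are three candidates for the balance: (327,216), (426,222) and the clearly largest at (379,267). In the side picture the tray is at (315,320), its handle at (257,322), and the large balance at (313,193). I'll check both choices in one close crop.

Run:
```python
import cv2,numpy as np
a=cv2.imread('pics/scene0.png');b=cv2.imread('pics/side0.png')
c=lambda im,x,y,w=100,h=75:cv2.resize(im[y:y+h,x:x+w],(400,300),interpolation=cv2.INTER_CUBIC)
# scale 4 (scene), 130x97 -> 3.077 (side)
o=np.vstack([np.hstack([c(a,190,155,),c(a,330,220)]),np.hstack([c(b,230,275,140,105),c(b,265,155)])])
cv2.imwrite('pics/crop1.png',o)
```

```text
(no output)
```

View pics/crop1.png

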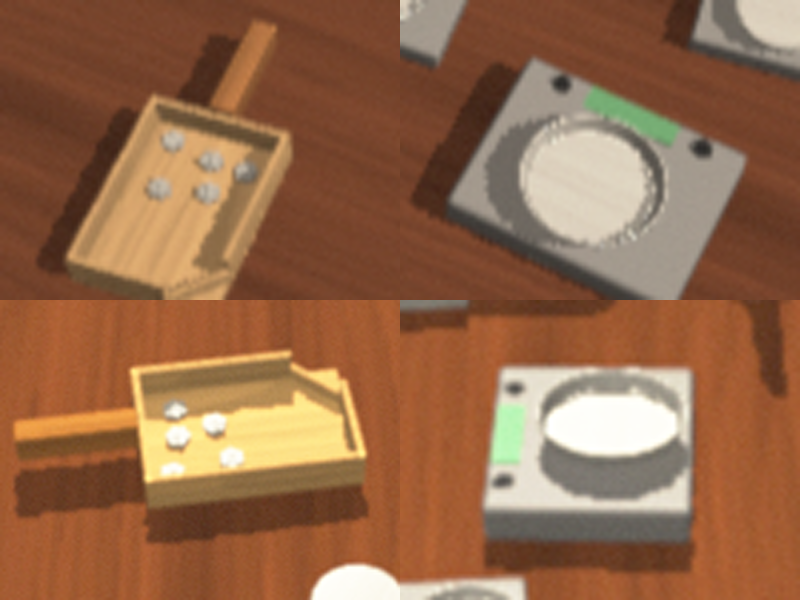

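```bash
cat > h.py <<'E'
import numpy as np
from plant import get_calibration
from scipy.spatial.transform import Rotation as R
def ray(n,p,pose=None):
    c=get_calibration(n);d=np.array([(p[0]-c['cx'])/c['fx'],(p[1]-c['cy'])/c['fy'],1])
    if n=='wrist':
        M=np.eye(4);M[:3,:3]=R.from_rotvec(pose[1]).as_matrix();M[:3,3]=pose[0];M=M@c['mount'];return M[:3,3],M[:3,:3]@d/np.linalg.norm(d)
    return c['eye'],R.from_rotvec(c['orientation']).as_matrix()@d/np.linalg.norm(d)
def tri(rays):
    A=sum(np.eye(3)-np.outer(d,d) for e,d in rays);b=sum((np.eye(3)-np.outer(d,d))@e for e,d in rays)
    X=np.linalg.solve(A,b);return X,max(np.linalg.norm(np.cross(X-e,d)) for e,d in rays)
def atz(n,p,z,pose=None):
    e,d=ray(n,p,pose);return e+d*(z-e[2])/d[2]
E
python3 - <<'E'
from h import *
np.set_printoptions(precision=4,suppress=True)
P={'tray-x-y':((228.75,179.25),(281.5,339.8)),'tray-x+y':((262.75,188.75),(276.2,299.5)),'tray+x-y':((206.75,221),(357.4,330)),
'pan':((378.2,265),(318,183.75)),'b-x-y':((363.25,234.5),(287,207)),'b-x+y':((416.25,259.25),(290,172)),'b+x-y':((342,270.5),(337.5,207.5)),
'tin':((286,264),(361,243)),'hend':((256,161.2),(235.5,318.5)),'jar':((157,183),(355,377)),'hamhead':((322,345),(419,198)),'hamend':((254,286),(402,262)),'filetip':((234,284),(414,279)),'fileend':((155,246),(430,370)),
'sb1':((327,214),(281,237)),'sb2':((426,221),(245,177)),'mandtop':((461,325),(355,110)),'block':((480,257),(266,143))}
for k,(a,b) in P.items():
    X,e=tri([ray('scene',a),ray('side',b)]);print(k,X,round(e,4))
E
```

```text
tray-x-y [ 0.5195 -0.2611  0.0225] 0.0014
tray-x+y [ 0.5072 -0.1613  0.0243] 0.0008
tray+x-y [ 0.659  -0.2416  0.0219] 0.0005
pan [0.5941 0.2064 0.0397] 0.001
b-x-y [0.5213 0.1377 0.0239] 0.0013
b-x+y [0.5271 0.2834 0.0227] 0.0003
b+x-y [0.6378 0.1316 0.0239] 0.0004
tin [0.6824 0.0016 0.0254] 0.0001
hend [ 0.4366 -0.2196  0.0342] 0.001
jar [ 0.6431 -0.3908  0.0779] 0.0004
hamhead [0.8286 0.1675 0.0218] 0.0019
hamend [ 0.7641 -0.0443  0.0109] 0.0012
filetip [ 0.7812 -0.0921  0.0077] 0.0028
fileend [ 0.7774 -0.325   0.0101] 0.0017
sb1 [0.5089 0.0285 0.0259] 0.0035
sb2 [0.414  0.2669 0.0235] 0.0032
mandtop [0.6928 0.4219 0.1186] 0.0015
block [0.4585 0.4216 0.0272] 0.0032
```

```bash
cat >> h.py <<'E'
from plant import read_state
def rel(pos,Rm,s=None):
    "row numbers (shift, turn) from the present pose to pos,Rm"
    s=s or read_state();R0=R.from_rotvec(s['orientation'])
    return np.round(R0.inv().apply(np.array(pos)-s['tool_pos'])/.5,4),np.round((R0.inv()*Rm).as_rotvec()/(np.pi/2),4)
def down(yaw): return R.from_euler('z',yaw,degrees=True)*R.from_euler('x',180,degrees=True)
E
python3 -c "
from h import *
print(rel([.466,-.217,.11],down(7.5)))"
```

```text
(array([ 0.7425, -0.4877,  0.2163]), array([-0.001 ,  0.    ,  0.1253]))
```

```bash
python3 -m crank '[[[1,0.1,-0.066,0.02,0,0,0.03],[1,0.2,-0.131,0.04,0,0,0.06],[1,0.3,-0.2,0.06,0,0,0.09],[1,0.4,-0.263,0.1,0,0,0.125],[1,0.5,-0.33,0.13,0,0,0.125]]]'; python3 -c "
from h import *
print(rel([.466,-.217,.11],down(7.5)))"
```

```text
t: 0.72
tool_pos: [0.3773, -0.3294, 0.1526]
orientation: [-3.134, -0.204, 0.001]
force: [0.9, 0.2, -0.0]
opening: 0.0928
gripper_force: 0.0
(array([ 0.205 , -0.1999,  0.0852]), array([-0.0004,  0.0002, -0.0004]))
```

```bash
python3 -m crank '[[[1,0.07,-0.07,0.03,0,0,0],[1,0.14,-0.135,0.06,0,0,0],[1,0.2,-0.195,0.085,0,0,0],[1,0.205,-0.2,0.085,0,0,0],[1,0.205,-0.2,0.085,0,0,0]]]'
python3 - <<'E'
from h import *
from plant import read_camera
import cv2
s=read_state();print(s['t'],s['tool_pos'],s['orientation'],s['q'])
cv2.imwrite('pics/w1.png',read_camera('wrist')[:,:,::-1])
E
```

```text
t: 1.35
tool_pos: [0.465, -0.2189, 0.1111]
orientation: [3.135, 0.208, -0.001]
force: [0.3, -0.1, -0.1]
opening: 0.0925
gripper_force: 0.0
1.35 [ 0.4650353  -0.21887762  0.11106037] [ 3.13458571e+00  2.07811810e-01 -1.00499116e-03] [-5.39345663e-01 -2.33026622e-02  1.84791039e+00 -4.83001203e-04
  1.31743943e+00  8.99172744e-01]
```

View pics/w1.png

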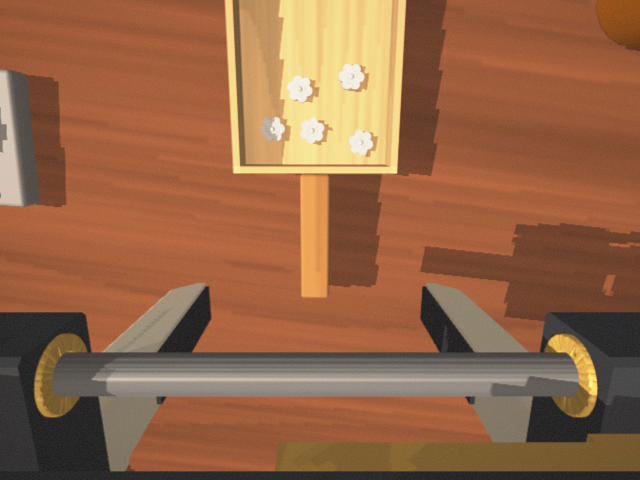

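The wrist picture shows the handle from (315,175) to (314,296), nearly upright in the picture. All five castings are in the tray, near its -x wall.

Run:
```python
from h import *
ps=(np.array([0.4650353,-0.21887762,0.11106037]),np.array([3.13458571,0.207811810,-1.00499116e-03]))
for p,z in [((314,296),.032),((315,176),.032),((235,173),.026),((397,173),.026)]: print(atz('wrist',p,z,ps))
print('height check handle end', tri([ray('wrist',(314,296),ps),ray('scene',(256,161.2)),ray('side',(235.5,318.5))]))
a=atz('wrist',(314,296),.032,ps);b=atz('wrist',(315,176),.032,ps)
l=atz('wrist',(235,173),.026,ps);r=atz('wrist',(397,173),.026,ps)
print(np.degrees(np.arctan2(*(b-a)[[1,0]])),np.degrees(np.arctan2(-(l-r)[0],(l-r)[1])))
y=np.radians(7.5);g=a+.032*np.array([np.cos(y),np.sin(y),0]);print(g, (l+r)/2-.048*np.array([np.cos(y),np.sin(y),0]))
```

```text
[ 0.43518494 -0.22165069  0.032     ]
[ 0.51173022 -0.21217796  0.032     ]
[ 0.50653494 -0.16333812  0.026     ]
[ 0.51959015 -0.26188546  0.026     ]
height check handle end (array([ 0.43650974, -0.22045652,  0.03450287]), np.float64(0.0013046798022678745))
7.05467214490419 7.5464024654435695
[ 0.46691117 -0.21747385  0.032     ] [ 0.46547319 -0.21887705  0.026     ]
```

```bash
python3 -m crank '[[[1,0.002,-0.001,0.06,0,0,0],[0.2,0.002,-0.001,0.12,0,0,0],[0,0.002,-0.001,0.18,0,0,0],[-0.2,0.002,-0.001,0.212,0,0,0],[-0.3,0.002,-0.001,0.212,0,0,0]]]' 20; python3 -c "
from h import *
print(rel([.466,-.2182,.004],down(7.3)))"
```

```text
t: 2.02
tool_pos: [0.4651, -0.2184, 0.0044]
orientation: [-3.134, -0.204, 0.003]
force: [-0.2, 0.6, -0.1]
opening: 0.0575
gripper_force: 0.0
(array([ 0.0019, -0.0002,  0.0008]), array([-0.0008,  0.0011,  0.0018]))
```

```bash
python3 -m crank '[[[-0.6,0,0,0,0,0,0],[-0.8,0,0,0,0,0,0],[-1,0,0,0,0,0,0],[-1,0,0,0,0,0,0],[-1,0,0,0,0,0,0]]]' 25; python3 -m crank '[[[-1,0,0,0,0,0,0],[-1,0,0,0,0,0,0],[-1,0,0,0,0,0,0],[-1,0,0,0,0,0,0],[-1,0,0,0,0,0,0]]]' 60
```

```text
t: 2.65
tool_pos: [0.4665, -0.2182, 0.0055]
orientation: [3.134, 0.207, 0.001]
force: [-1.1, 0.2, 2.8]
opening: 0.0179
gripper_force: 25.0
t: 3.28
tool_pos: [0.4664, -0.2183, 0.0053]
orientation: [3.135, 0.206, 0.001]
force: [-0.7, 0.6, 5.1]
opening: 0.0173
gripper_force: 60.0
```

```bash
python3 -m crank '[[[-1,0,0,-0.02,0,0,0],[-1,0,0,-0.07,0,0,0],[-1,0,0,-0.13,0,0,0],[-1,0,0,-0.19,0,0,0],[-1,0,0,-0.22,0,0,0]]]'
cat >> h.py <<'E'
CT=np.array([.0515,.0315,.004]);TT=np.array([-.1175,0,.005])
def tray(ax,ay,yaw=7.3,c=(.594,.206,.085)):
    "tool pose with tray tilted: rotvec (ax,ay) deg in tray frame, corner at c"
    Rt=R.from_euler('z',yaw,degrees=True)*R.from_rotvec(np.radians([ax,ay,0]))
    return np.array(c)+Rt.apply(TT-CT),Rt*R.from_euler('x',180,degrees=True)
E
python3 -c "
from h import *
print(rel(*tray(0,0,c=(.594,.206,.11))))"
```

```text
t: 3.9
tool_pos: [0.4666, -0.2184, 0.1168]
orientation: [3.134, 0.206, 0.002]
force: [0.7, 0.1, -2.9]
opening: 0.0174
gripper_force: 60.0
(array([ 0.0256, -0.7465,  0.0108]), array([ 0.0006, -0.0008,  0.0026]))
```

```bash
python3 -m crank '[[[-1,0,-0.025,-0.01,0,0,0],[-1,0,-0.08,-0.02,0,0,0],[-1,0.005,-0.15,-0.02,0,0,0],[-1,0.01,-0.22,-0.02,0,0,0],[-1,0.01,-0.29,-0.02,0,0,0]]]';python3 -m crank '[[[-1,0,-0.07,0,0,0,0],[-1,0.005,-0.14,0,0,0,0],[-1,0.01,-0.21,0,0,0,0],[-1,0.015,-0.28,0,0,0,0],[-1,0.015,-0.34,0,0,0,0]]]'; python3 -c "
from h import *
print(rel(*tray(0,0,c=(.594,.206,.11))))"
```

```text
t: 4.53
tool_pos: [0.4506, -0.0717, 0.1235]
orientation: [-3.134, -0.206, 0.004]
force: [0.7, 0.1, -1.1]
opening: 0.0176
gripper_force: 60.0
t: 5.15
tool_pos: [0.4354, 0.0975, 0.1235]
orientation: [-3.134, -0.207, 0.005]
force: [1.0, -0.9, -2.1]
opening: 0.0173
gripper_force: 60.0
(array([ 0.0047, -0.1119,  0.025 ]), array([-0.0003,  0.0018,  0.003 ]))
```

```bash
python3 -m crank '[[[-1,0,-0.045,0,0,0,0],[-1,0,-0.08,0,0,0,0],[-1,0.003,-0.1,0,0,0,0],[-1,0.005,-0.11,0,0,0,0],[-1,0.005,-0.112,0,0,0,0]]]'
python3 - <<'E'
from h import *
from plant import read_camera
import cv2
print(rel(*tray(0,0,c=(.594,.206,.115))));s=read_state()
for a in (3,7,11,15,18,20): print(a,rel(*tray(0,a,c=(.594,.206,.112)),s=s))
a=read_camera('scene')[:,:,::-1];b=read_camera('side')[:,:,::-1]
c=lambda im,x,y:cv2.resize(im[y:y+120,x:x+120],(400,400),interpolation=cv2.INTER_CUBIC)
cv2.imwrite('pics/c2.png',np.hstack([c(a,320,170),c(b,230,120)]))
E
```

```text
t: 5.78
tool_pos: [0.4322, 0.1516, 0.1248]
orientation: [3.135, 0.207, -0.001]
force: [0.5, -0.1, -1.5]
opening: 0.0175
gripper_force: 60.0
(array([-0.0032, -0.0039,  0.0176]), array([0.0001, 0.0004, 0.0026]))
3 (array([-0.0027, -0.0039,  0.0059]), array([ 0.0002, -0.0329,  0.0026]))
7 (array([-0.0005, -0.0039, -0.0176]), array([ 0.0003, -0.0774,  0.0026]))
11 (array([ 0.0033, -0.0039, -0.0409]), array([ 0.0004, -0.1218,  0.0026]))
15 (array([ 0.0087, -0.0038, -0.0638]), array([ 0.0005, -0.1663,  0.0026]))
18 (array([ 0.0139, -0.0038, -0.0808]), array([ 0.0005, -0.1996,  0.0026]))
20 (array([ 0.0178, -0.0038, -0.0919]), array([ 0.0006, -0.2218,  0.0026]))
```

View pics/c2.png

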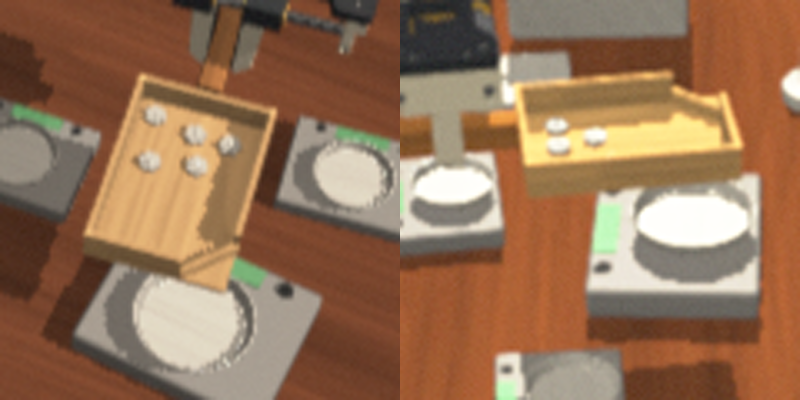

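The tray is held level, its pouring corner over the pan at left-crop (210,260), and all five castings are still inside, undisturbed. Next I'll lower the +x end.

```bash
python3 -m crank '[[[-1,-0.002,-0.002,0.01,0,-0.025,0],[-1,-0.001,-0.003,-0.013,0,-0.07,0.002],[-1,0.003,-0.004,-0.037,0,-0.115,0.002],[-1,0.009,-0.004,-0.06,0,-0.16,0.002],[-1,0.014,-0.004,-0.08,0,-0.2,0.002]]]'; python3 -m crank '[[[-1,0,0,0,0,0,0],[-1,0,0,0,0,0,0],[-1,0,0,0,0,0,0],[-1,0,0,0,0,0,0],[-1,0,0,0,0,0,0]]]';  python3 - <<'E'
from h import *
from plant import read_camera
import cv2
s=read_state();print(s['q'])
for p in ((0,20),(-3,20),(-6,20),(-9,20),(-12,20),(-15,21)): print(p,rel(*tray(*p,c=(.594,.206,.112)),s=s))
a=read_camera('scene')[:,:,::-1];b=read_camera('side')[:,:,::-1]
c=lambda im,x,y:cv2.resize(im[y:y+120,x:x+120],(400,400),interpolation=cv2.INTER_CUBIC)
cv2.imwrite('pics/c3.png',np.hstack([c(a,320,170),c(b,230,120)]))
E
```

```text
t: 6.5
tool_pos: [0.4398, 0.154, 0.1657]
orientation: [3.076, 0.196, -0.489]
force: [0.2, -0.3, -1.5]
opening: 0.0175
gripper_force: 60.0
t: 7.12
tool_pos: [0.439, 0.1545, 0.1652]
orientation: [3.077, 0.198, -0.487]
force: [-0.4, -0.5, -2.6]
opening: 0.0174
gripper_force: 60.0
[0.20848602 0.12036556 1.63155471 0.02441033 1.702492   1.65028425]
(0, 20) (array([ 0.0001,  0.0003, -0.0117]), array([ 0.0005, -0.0225,  0.0005]))
(-3, 20) (array([-0.0003, -0.0029, -0.0148]), array([-0.0322, -0.0225,  0.0057]))
(-6, 20) (array([-0.0007, -0.0063, -0.0179]), array([-0.065 , -0.0227,  0.0109]))
(-9, 20) (array([-0.0011, -0.0099, -0.0209]), array([-0.0978, -0.0229,  0.0161]))
(-12, 20) (array([-0.0014, -0.0136, -0.0237]), array([-0.1305, -0.0233,  0.0213]))
(-15, 21) (array([-0.0013, -0.0182, -0.0322]), array([-0.1632, -0.0348,  0.0264]))
```

View pics/c3.png

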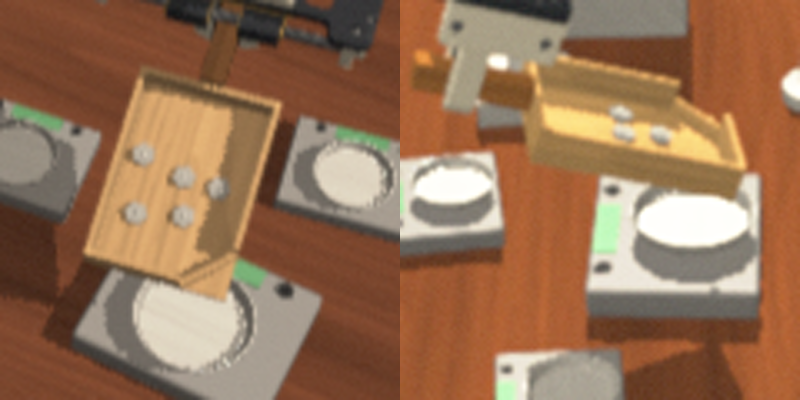

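The castings are sliding together towards the low +x end; in the side crop they're around (640,130), still mid-tray. I'll tilt slightly more and wait.

```bash
python3 -m crank '[[[-1,0,0,-0.01,0,-0.02,0],[-1,0.002,0,-0.02,0,-0.04,0],[-1,0.002,0,-0.023,0,-0.045,0],[-1,0.002,0,-0.023,0,-0.045,0],[-1,0.002,0,-0.023,0,-0.045,0]]]'; python3 -m crank '[[[-1,0,0,0,0,0,0],[-1,0,0,0,0,0,0],[-1,0,0,0,0,0,0],[-1,0,0,0,0,0,0],[-1,0,0,0,0,0,0]]]';  python3 - <<'E'
from h import *
from plant import read_camera
import cv2
s=read_state();print(s['q'])
for p in ((-3,22),(-6,22),(-9,22),(-12,22),(-15,22),(-18,22)): print(p,rel(*tray(*p,c=(.594,.206,.112)),s=s))
a=read_camera('scene')[:,:,::-1];b=read_camera('side')[:,:,::-1]
c=lambda im,x,y:cv2.resize(im[y:y+120,x:x+120],(400,400),interpolation=cv2.INTER_CUBIC)
cv2.imwrite('pics/c4.png',np.hstack([c(a,320,170),c(b,230,120)]))
E
```

```text
t: 7.85
tool_pos: [0.4435, 0.1551, 0.1756]
orientation: [3.053, 0.196, -0.595]
force: [0.2, -0.0, -2.9]
opening: 0.0174
gripper_force: 60.0
t: 8.48
tool_pos: [0.4436, 0.1551, 0.1758]
orientation: [3.053, 0.196, -0.595]
force: [-0.3, -0.3, -1.9]
opening: 0.0176
gripper_force: 60.0
[0.20447894 0.19676274 1.54421819 0.02876036 1.78434687 1.64760126]
(-3, 22) (array([-0.0022, -0.0033, -0.0035]), array([-0.032 ,  0.0005,  0.0068]))
(-6, 22) (array([-0.0027, -0.007 , -0.0065]), array([-0.0645,  0.0003,  0.0131]))
(-9, 22) (array([-0.0033, -0.0108, -0.0094]), array([-0.097 , -0.    ,  0.0195]))
(-12, 22) (array([-0.0038, -0.0149, -0.0122]), array([-0.1296, -0.0004,  0.0258]))
(-15, 22) (array([-0.0042, -0.019 , -0.0148]), array([-0.1621, -0.0009,  0.0321]))
(-18, 22) (array([-0.0046, -0.0233, -0.0172]), array([-0.1946, -0.0016,  0.0385]))
```

View pics/c4.png

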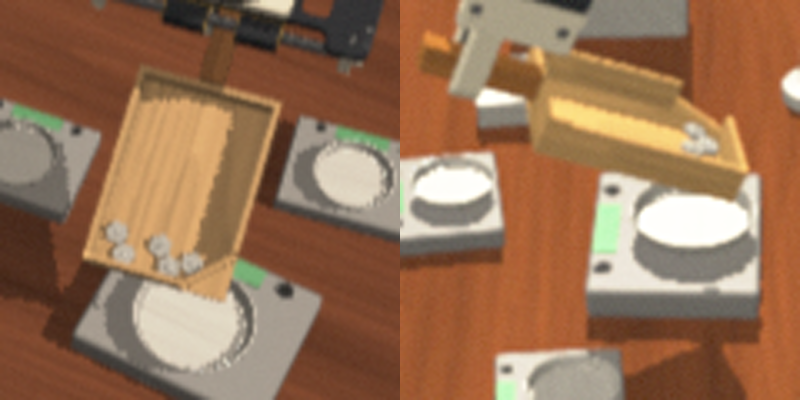

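All five now lie against the +x wall: left crop (115,232), (123,253), (160,245), (168,266) and (192,262). I'll swing the low side round to the corner.

```bash
python3 -m crank '[[[-1,-0.001,-0.003,-0.003,-0.03,0,0.006],[-1,-0.002,-0.007,-0.006,-0.065,0,0.013],[-1,-0.003,-0.011,-0.009,-0.1,0,0.02],[-1,-0.004,-0.015,-0.012,-0.13,0,0.026],[-1,-0.004,-0.019,-0.015,-0.162,0,0.032]]]';  python3 - <<'E'
from h import *
s=read_state();print(s['q'])
for p in ((-18,22),(-20,22),(-22,22),(-23,21)): print(p,rel(*tray(*p,c=(.594,.206,.105)),s=s))
E
```

```text
t: 9.2
tool_pos: [0.4433, 0.165, 0.1837]
orientation: [2.801, 0.179, -0.521]
force: [0.0, 0.2, -1.2]
opening: 0.0174
gripper_force: 60.0
[ 0.37406799  0.26341537  1.47565496 -0.1644072   1.83800004  1.80857961]
(-18, 22) (array([ 0.0044, -0.0066,  0.0098]), array([-0.0306, -0.0018,  0.006 ]))
(-20, 22) (array([ 0.0041, -0.009 ,  0.0075]), array([-0.0523, -0.0023,  0.0102]))
(-22, 22) (array([ 0.0037, -0.0115,  0.0054]), array([-0.0739, -0.0028,  0.0143]))
(-23, 21) (array([ 0.0033, -0.0132,  0.0102]), array([-0.0847,  0.0079,  0.0179]))
```

```bash
python3 -m crank '[[[-1,0.002,-0.004,0.002,-0.025,0,0.005],[-1,0.004,-0.009,0.004,-0.05,0,0.01],[-1,0.004,-0.012,0.005,-0.075,-0.002,0.014],[-1,0.004,-0.012,0.005,-0.075,-0.002,0.014],[-1,0.004,-0.012,0.005,-0.075,-0.002,0.014]]]'; python3 -m crank '[[[-1,0,0,0,0,0,0],[-1,0,0,0,0,0,0],[-1,0,0,0,0,0,0],[-1,0,0,0,0,0,0],[-1,0,0,0,0,0,0]]]';  python3 - <<'E'
from h import *
from plant import read_camera
import cv2
s=read_state()
for p in ((-22,22),(-16,26),(-26,16)): print(p,rel(*tray(*p,c=(.594,.206,.085)),s=s))
a=read_camera('scene')[:,:,::-1];b=read_camera('side')[:,:,::-1]
c=lambda im,x,y:cv2.resize(im[y:y+100,x:x+100],(400,400),interpolation=cv2.INTER_CUBIC)
cv2.imwrite('pics/c5.png',np.hstack([c(a,330,180),c(b,260,120)]))
E
```

```text
t: 9.82
tool_pos: [0.4434, 0.1697, 0.179]
orientation: [2.688, 0.172, -0.495]
force: [-0.2, 0.1, -1.9]
opening: 0.0176
gripper_force: 60.0
t: 10.45
tool_pos: [0.4433, 0.1697, 0.179]
orientation: [2.687, 0.172, -0.494]
force: [-0.9, 0.8, -2.1]
opening: 0.0179
gripper_force: 60.0
(-22, 22) (array([ 0.0142, -0.0147,  0.0341]), array([-0.001 , -0.0005,  0.0006]))
(-16, 26) (array([ 0.0171, -0.0027,  0.0187]), array([ 0.0627, -0.0426, -0.0202]))
(-26, 16) (array([ 0.0136, -0.0249,  0.0642]), array([-0.0432,  0.0632,  0.0213]))
```

View pics/c5.png

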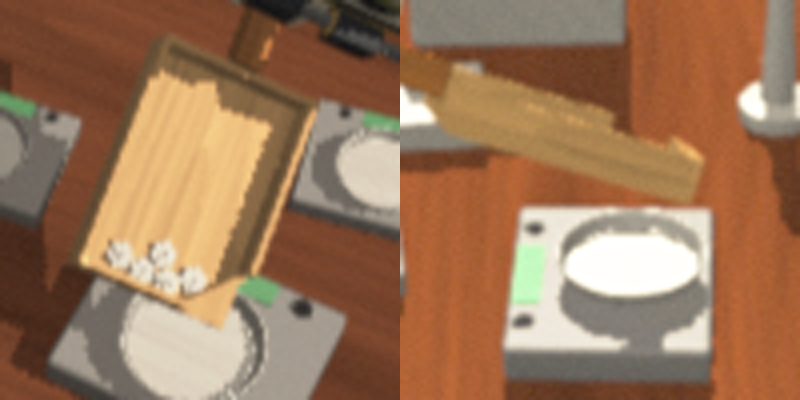

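The castings have moved along the +x wall but are still strung out, four against the wall and one behind: left crop (120,253), (143,268), (168,280), (193,280) and (162,253). I'll swing further towards +y.

Run:
```python
from h import *
s=read_state()
for p in ((-25,20),(-28,17),(-30,14)): print(p,rel(*tray(*p,c=(.594,.206,.1)),s=s))
```

```text
(-25, 20) (array([ 0.0023, -0.0092,  0.0164]), array([-0.0331,  0.0203,  0.0109]))
(-28, 17) (array([ 0.0019, -0.015 ,  0.0304]), array([-0.0651,  0.0517,  0.0234]))
(-30, 14) (array([ 0.0025, -0.0192,  0.0456]), array([-0.0864,  0.0833,  0.0337]))
```

```bash
python3 -m crank '[[[-1,0.002,-0.009,0.016,-0.033,0.02,0.011],[-1,0.002,-0.015,0.03,-0.065,0.052,0.023],[-1,0.002,-0.019,0.046,-0.086,0.083,0.034],[-1,0.002,-0.019,0.046,-0.086,0.083,0.034],[-1,0.002,-0.019,0.046,-0.086,0.083,0.034]]]'; python3 -m crank '[[[-1,0,0,0,0,0,0],[-1,0,0,0,0,0,0],[-1,0,0,0,0,0,0],[-1,0,0,0,0,0,0],[-1,0,0,0,0,0,0]]]';  python3 - <<'E'
from h import *
from plant import read_camera
import cv2
s=read_state()
for p in ((-28,17),(-25,20),(-22,22)): print(p,rel(*tray(*p,c=(.594,.206,.085)),s=s))
a=read_camera('scene')[:,:,::-1]
cv2.imwrite('pics/c6.png',cv2.resize(a[210:290,340:440],(800,600),interpolation=cv2.INTER_CUBIC))
E
```

```text
t: 11.18
tool_pos: [0.4354, 0.1692, 0.1559]
orientation: [2.585, 0.164, -0.282]
force: [-0.3, -0.5, -1.9]
opening: 0.0177
gripper_force: 60.0
t: 11.8
tool_pos: [0.4352, 0.1691, 0.1554]
orientation: [2.585, 0.164, -0.281]
force: [-0.3, 0.7, -2.4]
opening: 0.0179
gripper_force: 60.0
(-28, 17) (array([ 0.0091, -0.0088,  0.0104]), array([ 0.0208, -0.0311, -0.0114]))
(-25, 20) (array([ 0.0117, -0.0013, -0.0026]), array([ 0.0528, -0.0625, -0.0239]))
(-22, 22) (array([ 0.0139,  0.0051, -0.0096]), array([ 0.0849, -0.0835, -0.0336]))
```

View pics/c6.png

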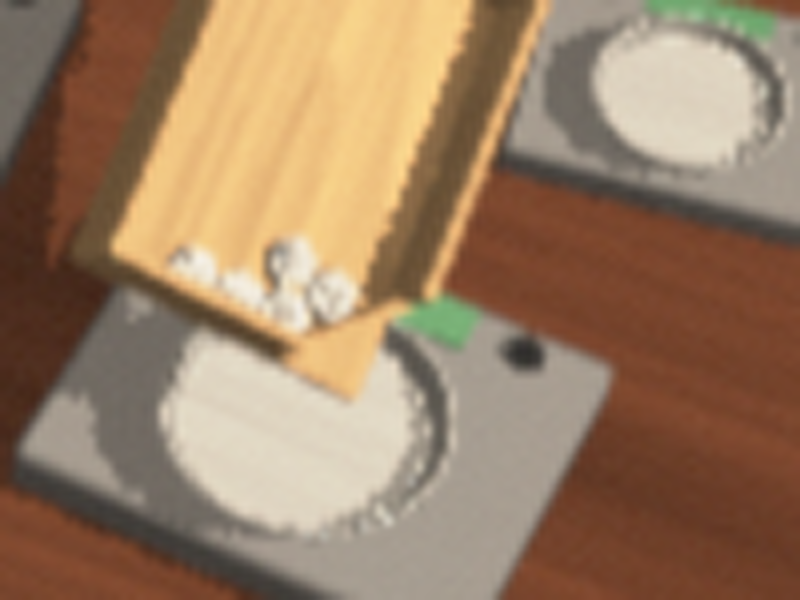

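They have moved closer to the corner, one of them lying against the slanted wall at (330,295), but two still trail along the +x wall at (190,262) and (240,288). From here I'll track them numerically by rectifying the camera picture into the tray frame.

```bash
cat >> h.py <<'E'
def look(z=.008,cam='scene'):
    "ascii map of silver pixels on the tray floor, rows y 46..-46, cols x -10..66 mm, 4 mm cells"
    import cv2
    from plant import read_camera
    s=read_state();im=read_camera(cam)[:,:,::-1].copy();c=get_calibration(cam)
    Rt=R.from_rotvec(s['orientation'])*R.from_euler('x',-180,degrees=True);o=s['tool_pos']-Rt.apply(TT)
    X,Y=np.meshgrid(np.arange(-20,68,1)/1e3,np.arange(48,-50,-1)/1e3)
    W=o+Rt.apply(np.c_[X.ravel(),Y.ravel(),0*X.ravel()+z])
    C=R.from_rotvec(c['orientation']).inv().apply(W-c['eye']);u=C[:,:2]/C[:,2:]*[c['fx'],c['fy']]+[c['cx'],c['cy']]
    u=u.astype(np.float32).reshape(*X.shape,2)
    w=cv2.remap(im,u,None,cv2.INTER_LINEAR).astype(int)
    sat=(w.max(2)-w.min(2))/(w.max(2)+1);m=cv2.resize(((sat<.3)&(w.max(2)>90)).astype(np.float32),(22,33),interpolation=cv2.INTER_AREA)
    for j,r in enumerate(m): print('%4d '%(46-3*j)+''.join('#' if v>.6 else '+' if v>.25 else '.' for v in r))
    print('t',s['t'],'corner',np.round(o+Rt.apply(CT),4))
E
python3 - <<'E'
from h import *
look()
s=read_state()
for p in ((-31,10),(-32,6),(-32,3)): print(p,rel(*tray(*p,c=(.594,.206,.1)),s=s))
E
```

```text
46 ................++####
  43 ......................
  40 ......................
  37 ......................
  34 ...............++.....
  31 ..............+##+....
  28 ..............####....
  25 ..............####+...
  22 ..............#####+..
  19 ..............+#####..
  16 ..............######..
  13 .............#######..
  10 .............#######..
   7 .............#######..
   4 ..............###.##..
   1 ..................##..
  -2 .................+##..
  -5 .................+##..
  -8 ..................##..
 -11 ..................+#..
 -14 ..................##..
 -17 .................+##..
 -20 .................+##..
 -23 ..................##..
 -26 ..................++..
 -29 ......................
 -32 ......................
 -35 ......................
 -38 ......................
 -41 ......................
 -44 ......................
 -47 ......................
 -50 ......................
t 11.85 corner [0.5937 0.2057 0.0999]
(-31, 10) (array([ 0.    , -0.0067,  0.0211]), array([-0.0106,  0.0425,  0.0124]))
(-32, 6) (array([ 0.001 , -0.0129,  0.0426]), array([-0.0211,  0.0846,  0.025 ]))
(-32, 3) (array([ 0.0028, -0.0172,  0.0595]), array([-0.0208,  0.1164,  0.0335]))
```

```bash
python3 -m crank '[[[-1,0,-0.003,0.01,-0.005,0.02,0.006],[-1,0,-0.007,0.021,-0.01,0.042,0.012],[-1,0,-0.01,0.032,-0.016,0.063,0.018],[-1,0.001,-0.013,0.043,-0.021,0.085,0.025],[-1,0.001,-0.013,0.043,-0.021,0.085,0.025]]]'
python3 - <<'E'
from h import *
look()
s=read_state()
for p in ((-29,12),(-26,18),(-22,22)): print(p,rel(*tray(*p,c=(.594,.206,.095)),s=s))
E
```

```text
t: 12.52
tool_pos: [0.43, 0.1633, 0.1336]
orientation: [2.57, 0.166, -0.09]
force: [0.4, 0.0, -1.9]
opening: 0.0178
gripper_force: 60.0
  46 ................++####
  43 ......................
  40 ......................
  37 ......................
  34 ..............+##.....
  31 ..............###+....
  28 ..............####....
  25 ..............####+...
  22 ..............#####...
  19 .............+#####...
  16 .............######...
  13 .............######...
  10 .............######...
   7 .............###..#...
   4 ..............++..#...
   1 ..................#...
  -2 ..................#...
  -5 ..................+...
  -8 ......................
 -11 ..................#...
 -14 ..................#...
 -17 ..................#...
 -20 ..................#...
 -23 ......................
 -26 ......................
 -29 ......................
 -32 ......................
 -35 ......................
 -38 ......................
 -41 ......................
 -44 ......................
 -47 ......................
 -50 ......................
t 12.525 corner [0.593  0.206  0.0994]
(-29, 12) (array([ 0.0058,  0.0064, -0.022 ]), array([ 0.0324, -0.0636, -0.0194]))
(-26, 18) (array([ 0.013 ,  0.0191, -0.0509]), array([ 0.064 , -0.1271, -0.0393]))
(-22, 22) (array([ 0.0195,  0.03  , -0.0668]), array([ 0.1068, -0.1696, -0.0538]))
```

```bash
python3 -c "
from h import *
s=read_state()
for p in ((-32,0),(-32,-5)): print(p,rel(*tray(*p,c=(.594,.206,.1)),s=s))"; python3 -m crank '[[[-1,0,0,0,0,0,0],[-1,0,0,0,0,0,0],[-1,0,0,0,0,0,0],[-1,0,0,0,0,0,0],[-1,0,0,0,0,0,0]]]'; python3 -c "
from h import *
look()" | sed -n '4,25p;34p'
```

```text
(-32, 0) (array([ 0.0008, -0.0093,  0.0331]), array([0.0004, 0.0627, 0.0186]))
(-32, -5) (array([ 0.0033, -0.0174,  0.061 ]), array([1.000e-04, 1.154e-01, 3.380e-02]))
t: 13.2
tool_pos: [0.431, 0.1635, 0.1341]
orientation: [2.571, 0.164, -0.091]
force: [-0.1, 0.7, -1.7]
opening: 0.0174
gripper_force: 60.0
  37 ............####......
  34 ............####......
  31 ............#####+....
  28 ............######....
  25 ...........+######+...
  22 ...........########...
  19 ...........########...
  16 ...........####.###...
  13 ...........+##...##...
  10 .................+#...
   7 ..................#...
   4 ......................
   1 ..................#...
  -2 ..................#...
  -5 ..................#...
  -8 ..................#...
 -11 ......................
 -14 ......................
 -17 ......................
 -20 ......................
 -23 ......................
 -26 ......................
t 13.2 corner [0.594  0.2059 0.0999]
```

```bash
python3 -m crank '[[[-1,0,0,0,0,0,0],[-1,0,0,0,0,0,0],[-1,0,0,0,0,0,0],[-1,0,0,0,0,0,0],[-1,0,0,0,0,0,0]]]'; python3 -c "
from h import *
look()
s=read_state()
for p in ((-29,12),(-26,17),(-23,21)): print(p,rel(*tray(*p,c=(.594,.206,.09)),s=s))" | sed -n '1,25p;34,40p'
```

```text
t: 13.88
tool_pos: [0.431, 0.1635, 0.1341]
orientation: [2.571, 0.164, -0.09]
force: [0.5, 0.7, -2.4]
opening: 0.0174
gripper_force: 60.0
  46 ................++####
  43 .............+........
  40 ............###.......
  37 ............####......
  34 ............####......
  31 ............#####+....
  28 ............######....
  25 ...........+######+...
  22 ...........########...
  19 ...........########...
  16 ...........####.###...
  13 ...........+##...##...
  10 .................+#...
   7 ..................+...
   4 ......................
   1 ..................#...
  -2 ..................#...
  -5 ..................#...
  -8 ..................#...
 -11 ......................
 -14 ......................
 -17 ......................
 -20 ......................
 -23 ......................
 -26 ......................
t 13.875 corner [0.594  0.206  0.0999]
(-29, 12) (array([ 0.0058,  0.0008, -0.0133]), array([ 0.0322, -0.0635, -0.0198]))
(-26, 17) (array([ 0.0115,  0.0117, -0.0369]), array([ 0.0641, -0.1164, -0.0367]))
(-23, 21) (array([ 0.0177,  0.0216, -0.0542]), array([ 0.0959, -0.1589, -0.0506]))
```

```bash
python3 -m crank '[[[-1,0.001,-0.005,0.016,0,0.03,0.009],[-1,0.001,-0.009,0.033,0,0.063,0.019],[-1,0.002,-0.014,0.048,0,0.09,0.027],[-1,0.003,-0.018,0.061,0,0.115,0.034],[-1,0.003,-0.018,0.061,0,0.115,0.034]]]'; python3 -c "
from h import *
look()
s=read_state()
for p in ((-32,-10),(-29,12),(-26,17),(-23,21)): print(p,rel(*tray(*p,c=(.594,.206,.1)),s=s))" | sed -n '1,22p;34,40p'
```

```text
t: 14.55
tool_pos: [0.4294, 0.1544, 0.103]
orientation: [2.579, 0.164, 0.161]
force: [-1.0, -0.1, -1.9]
opening: 0.0181
gripper_force: 60.0
  46 ................++####
  43 .............+........
  40 ............###.......
  37 ...........+###+......
  34 ............####......
  31 ............#####.....
  28 ............######....
  25 ...........#######....
  22 ...........#######....
  19 ...........#######....
  16 ...........###+.++....
  13 ............##........
  10 ......................
   7 ......................
   4 ......................
   1 ......................
  -2 ......................
  -5 ......................
  -8 ......................
 -11 ......................
 -14 ......................
 -17 ......................
t 14.55 corner [0.5934 0.2057 0.0992]
(-32, -10) (array([-0.0003, -0.0077,  0.0282]), array([-0.0005,  0.0537,  0.0148]))
(-29, 12) (array([ 0.0193,  0.0288, -0.0893]), array([ 0.0324, -0.1789, -0.0505]))
(-26, 17) (array([ 0.0298,  0.0392, -0.1114]), array([ 0.0644, -0.2325, -0.0645]))
(-23, 21) (array([ 0.0395,  0.0487, -0.1274]), array([ 0.0965, -0.2757, -0.0755]))
```

```bash
python3 -m crank '[[[-1,0,-0.004,0.014,0,0.026,0.007],[-1,0,-0.008,0.028,0,0.054,0.015],[-1,0,-0.008,0.028,0,0.054,0.015],[-1,0,-0.008,0.028,0,0.054,0.015],[-1,0,-0.008,0.028,0,0.054,0.015]]]'; python3 -c "
from h import *
look()
s=read_state()
for p in ((-32,-2),(-32,6),(-29,12),(-26,17),(-23,21)): print(p,rel(*tray(*p,c=(.594,.206,.1)),s=s))" | sed -n '1,22p;34,40p'
```

```text
t: 15.22
tool_pos: [0.4326, 0.1513, 0.0901]
orientation: [2.577, 0.163, 0.281]
force: [0.4, -0.9, -2.3]
opening: 0.0174
gripper_force: 60.0
  46 ................++####
  43 .......++...++........
  40 ......+###+###+.......
  37 ......#########.......
  34 ......##########......
  31 ......+###+######.....
  28 .......+##..+####+....
  25 ..............###.....
  22 ...............##.....
  19 ...............+#.....
  16 ......................
  13 ......................
  10 ......................
   7 ......................
   4 ......................
   1 ......................
  -2 ......................
  -5 ......................
  -8 ......................
 -11 ......................
 -14 ......................
 -17 ......................
t 15.225 corner [0.5951 0.2065 0.1009]
(-32, -2) (array([ 0.0036,  0.013 , -0.0436]), array([ 0.0001, -0.0851, -0.0251]))
(-32, 6) (array([ 0.0159,  0.0254, -0.0869]), array([-0.0003, -0.1694, -0.0493]))
(-29, 12) (array([ 0.0282,  0.0361, -0.1146]), array([ 0.0321, -0.2337, -0.0648]))
(-26, 17) (array([ 0.0408,  0.0463, -0.1357]), array([ 0.0642, -0.2877, -0.0774]))
(-23, 21) (array([ 0.052 ,  0.0555, -0.1507]), array([ 0.0963, -0.3313, -0.087 ]))
```

```bash
python3 -m crank '[[[-1,0.004,0.013,-0.044,0,-0.085,-0.025],[-1,0.016,0.025,-0.087,0,-0.17,-0.05],[-1,0.028,0.036,-0.115,0.032,-0.234,-0.065],[-1,0.041,0.046,-0.136,0.064,-0.288,-0.077],[-1,0.052,0.055,-0.151,0.096,-0.331,-0.087]]]'; python3 -c "
from h import *
look()
s=read_state()
for p in ((-16,25),(-12,26),(-8,26),(-4,26)): print(p,rel(*tray(*p,c=(.594,.206,.1)),s=s))" | sed -n '1,26p;34,40p'
```

```text
t: 15.9
tool_pos: [0.4425, 0.1702, 0.1721]
orientation: [2.675, 0.171, -0.469]
force: [0.3, -0.8, -0.7]
opening: 0.0173
gripper_force: 60.0
  46 ...................+++
  43 .......++..+..........
  40 ......###.###.........
  37 ......########++......
  34 ......###########.....
  31 ......###########.....
  28 ......+##.+######.....
  25 .............+###++...
  22 ..............######..
  19 ................####..
  16 ................####..
  13 ................+###..
  10 .................###..
   7 .................+###.
   4 .................####.
   1 .................####.
  -2 .................+##+.
  -5 ..................##..
  -8 ......................
 -11 ......................
 -14 ......................
 -17 ......................
 -20 ......................
 -23 ......................
 -26 ......................
 -29 ......................
t 15.9 corner [0.5943 0.2064 0.1001]
(-16, 25) (array([ 0.0007,  0.0105, -0.0111]), array([ 0.0721, -0.0403, -0.0227]))
(-12, 26) (array([ 0.0021,  0.0165, -0.0114]), array([ 0.115 , -0.0507, -0.033 ]))
(-8, 26) (array([ 0.003 ,  0.0208, -0.0057]), array([ 0.1584, -0.0503, -0.0411]))
(-4, 26) (array([0.0039, 0.0246, 0.0001]), array([ 0.2017, -0.0502, -0.0492]))
```

```bash
python3 -c "
from h import *
s=read_state()
for p,z in (((-16,14),.12),((-8,7),.14),((-2,2),.16),((4,-4),.18),((8,-8),.2)): print(p,*rel(*tray(*p,c=(.594,.206,z)),s=s))"
```

```text
(-16, 14) [-0.0136  0.0094  0.0173] [0.0753 0.0792 0.001 ]
(-8, 7) [-0.0187  0.0155  0.0314] [1.642e-01 1.570e-01 1.000e-04]
(-2, 2) [-0.0227  0.0201  0.0302] [ 0.2308  0.2127 -0.0012]
(4, -4) [-0.0216  0.0189  0.0315] [ 2.975e-01  2.792e-01 -2.000e-04]
(8, -8) [-0.0235  0.0212  0.0189] [0.342  0.3236 0.0004]
```

```bash
python3 -m crank '[[[-1,-0.014,0.009,0.017,0.075,0.08,0],[-1,-0.019,0.015,0.031,0.164,0.157,0],[-1,-0.023,0.02,0.03,0.23,0.213,0],[-1,-0.022,0.019,0.031,0.297,0.28,0],[-1,-0.023,0.021,0.019,0.342,0.324,0]]]'; python3 -c "
from h import *
s=read_state();print(s['q'])
for p,z in (((12,-12),.2),((15,-17),.2)): print(p,*rel(*tray(*p,c=(.594,.206,z)),s=s))"
```

```text
t: 16.58
tool_pos: [0.4293, 0.1553, 0.1708]
orientation: [-2.983, -0.196, -0.204]
force: [0.2, -0.8, -1.8]
opening: 0.0179
gripper_force: 60.0
[ 0.11973709 -0.43176608  2.09514773  0.14142636  1.33592128  1.53621699]
(12, -12) [ 0.0066 -0.0007  0.0241] [0.0461 0.0413 0.0029]
(15, -17) [ 0.0102 -0.0026  0.0565] [0.0794 0.0969 0.0015]
```

```bash
python3 -m crank '[[[-1,0.006,0,0.024,0.046,0.041,0],[-1,0.01,-0.002,0.056,0.08,0.097,0],[-1,0.01,-0.002,0.056,0.08,0.097,0],[-1,0.01,-0.002,0.056,0.08,0.097,0],[-1,0.01,-0.002,0.056,0.08,0.097,0]]]'; sed -i 's/np.arange(-20,68,1)/np.arange(X0,X0+88,1)/; s/def look(z=.008,cam/def look(z=.008,X0=-20,cam/' h.py;  python3 -c "
from h import *
look(X0=-70)"
```

```text
t: 17.2
tool_pos: [0.4391, 0.162, 0.1462]
orientation: [-2.829, -0.186, -0.399]
force: [-0.6, 0.8, -1.7]
opening: 0.0177
gripper_force: 60.0
  46 ......................
  43 ......................
  40 ......................
  37 ......................
  34 ......................
  31 ......................
  28 ......................
  25 ......................
  22 ......................
  19 ......................
  16 ......................
  13 ......................
  10 ......................
   7 ......................
   4 ......................
   1 ......................
  -2 ......................
  -5 ......................
  -8 ......................
 -11 .........+............
 -14 .....++####...........
 -17 ...########+..........
 -20 ..############+...+...
 -23 ..#############++###..
 -26 ..##################..
 -29 ...##+....##########..
 -32 ...........###++####++
 -35 ............+...######
 -38 ..................+###
 -41 ..................+###
 -44 ...................###
 -47 ...................+#+
 -50 ......................
t 17.2 corner [0.5953 0.2072 0.202 ]
```

```bash
python3 -m crank '[[[-1,0.003,-0.001,0.015,-0.02,0.03,0],[-1,0.005,-0.002,0.03,-0.05,0.06,0],[-1,0.005,-0.002,0.03,-0.05,0.06,0],[-1,0.005,-0.002,0.03,-0.05,0.06,0],[-1,0.005,-0.002,0.03,-0.05,0.06,0]]]';  python3 -c "
from h import *
look(X0=-70)
s=read_state();print(s['q'])
for p,z in (((4,-13),.19),((0,-5),.175),((-3,2),.16),((-5,7),.145),((-7,10),.13),((-8,13),.12),((-10,16),.12)): print(p,*rel(*tray(*p,c=(.594,.206,z)),s=s))"|sed -n '12,45p'
```

```text
t: 17.88
tool_pos: [0.4445, 0.167, 0.1323]
orientation: [-2.879, -0.153, -0.548]
force: [0.8, -0.8, -1.7]
opening: 0.0173
gripper_force: 60.0
  13 ......................
  10 ......................
   7 ......................
   4 ......................
   1 ......................
  -2 ......................
  -5 ......................
  -8 ......................
 -11 ......................
 -14 ......................
 -17 ......................
 -20 ......+#+.............
 -23 ...++####+............
 -26 .+########............
 -29 +#########............
 -32 +#########++..+...+...
 -35 .###################+.
 -38 .+##+..#############+.
 -41 .......#############+.
 -44 ........############..
 -47 ........+#####+++#+...
 -50 ......................
t 17.875 corner [0.5969 0.2085 0.2002]
[ 0.10251743 -0.6411816   2.3522675   0.21333435  1.05152129  1.49707137]
(4, -13) [-0.0061  0.0134 -0.0461] [-0.0708 -0.1026 -0.0181]
(0, -5) [-0.0051  0.0121 -0.0685] [-0.1162 -0.191  -0.0187]
(-3, 2) [-0.0005  0.0089 -0.0819] [-0.1505 -0.2683 -0.0181]
(-5, 7) [ 0.0026  0.007  -0.0819] [-0.1735 -0.3236 -0.0173]
(-7, 10) [ 0.0014  0.0069 -0.0709] [-0.196  -0.3567 -0.0185]
(-8, 13) [ 0.0043  0.0054 -0.0675] [-0.2076 -0.3899 -0.0176]
(-10, 16) [ 0.0158 -0.0012 -0.0823] [-0.2302 -0.423  -0.0189]
```

```bash
python3 -m crank '[[[-1,0,0,0,0,0,0],[-1,0,0,0,0,0,0],[-1,0,0,0,0,0,0],[-1,0,0,0,0,0,0],[-1,0,0,0,0,0,0]]]';  python3 -c "
from h import *
look(X0=-70)"|sed -n '21,45p'
```

```text
t: 18.55
tool_pos: [0.444, 0.1672, 0.1317]
orientation: [-2.879, -0.153, -0.548]
force: [0.1, 0.2, -3.3]
opening: 0.0174
gripper_force: 60.0
 -14 ......................
 -17 ......................
 -20 .......++.............
 -23 ...++####+............
 -26 .+########............
 -29 .#########............
 -32 +#########++..+...+...
 -35 .###################..
 -38 .+##+..#############+.
 -41 .......#############+.
 -44 .......+############..
 -47 ........+#####++##+...
 -50 ......................
t 18.55 corner [0.5964 0.2087 0.1996]
```

```bash
python3 -m crank '[[[-1,-0.006,0.013,-0.046,-0.07,-0.103,-0.018],[-1,-0.005,0.012,-0.068,-0.116,-0.191,-0.018],[-1,0,0.009,-0.082,-0.15,-0.268,-0.018],[-1,0.003,0.007,-0.082,-0.174,-0.324,-0.018],[-1,0.002,0.007,-0.072,-0.205,-0.36,-0.018]]]';  python3 -c "
from h import *
s=read_state()
for p,z in (((-8,10),.13),((-10,12.5),.125),((-11,14),.12),((-12.5,15.5),.12)): print(p,*rel(*tray(*p,c=(.594,.206,z)),s=s))"
```

```text
t: 19.23
tool_pos: [0.434, 0.1564, 0.1645]
orientation: [2.977, 0.186, -0.257]
force: [-0.1, -0.1, -1.9]
opening: 0.0176
gripper_force: 60.0
(-8, 10) [-0.0018  0.0003  0.0003] [-0.0018  0.0041 -0.0014]
(-10, 12.5) [ 0.0004 -0.0015 -0.0069] [-0.0241 -0.0237 -0.0012]
(-11, 14) [ 0.0027 -0.0033 -0.0071] [-0.0352 -0.0403 -0.0014]
(-12.5, 15.5) [ 0.0035 -0.0043 -0.0175] [-0.0519 -0.057  -0.001 ]
```

```bash
python3 -m crank '[[[-1,0,-0.002,-0.007,-0.024,-0.024,0],[-1,0.003,-0.003,-0.007,-0.035,-0.04,0],[-1,0.003,-0.003,-0.007,-0.035,-0.04,0],[-1,0.003,-0.003,-0.007,-0.035,-0.04,0],[-1,0.003,-0.003,-0.007,-0.035,-0.04,0]]]';  python3 -c "
from h import *
look(X0=-70);
s=read_state()
for p,z in (((-12.5,15.5),.12),((-14,17),.12),((-16,19),.115),((-19,20),.11),((-22,22),.1)): print(p,*rel(*tray(*p,c=(.594,.206,z)),s=s))"
```

```text
t: 19.85
tool_pos: [0.4346, 0.1579, 0.1674]
orientation: [2.911, 0.182, -0.337]
force: [-0.3, 0.1, -1.3]
opening: 0.0174
gripper_force: 60.0
  46 ......................
  43 ......................
  40 ......................
  37 ......................
  34 ......................
  31 ......................
  28 ......................
  25 ......................
  22 ......................
  19 ......................
  16 ......................
  13 ......................
  10 ......................
   7 ......................
   4 ......................
   1 ......................
  -2 ......................
  -5 ......................
  -8 ......................
 -11 ......................
 -14 ......................
 -17 .......###............
 -20 .......###+...........
 -23 ....++####+...........
 -26 ...+######............
 -29 ...####+###+..#...+...
 -32 ...####..###+#######..
 -35 ...+##+..###########+.
 -38 .....+...###########+.
 -41 .........###+###+###..
 -44 ..............+...+...
 -47 ......................
 -50 ......................
t 19.85 corner [0.5931 0.2049 0.1203]
(-12.5, 15.5) [ 0.0024 -0.0016 -0.0115] [-0.0178 -0.018  -0.0011]
(-14, 17) [ 0.0028 -0.0024 -0.022 ] [-0.0345 -0.0346 -0.0007]
(-16, 19) [ 0.0062 -0.0056 -0.0264] [-0.0567 -0.0569 -0.0001]
(-19, 20) [ 0.0092 -0.0107 -0.0259] [-0.0897 -0.0682  0.0028]
(-22, 22) [ 0.0157 -0.0182 -0.0216] [-0.1228 -0.0906  0.0047]
```

Moving together, slowly. I'll steepen the tilt gently.

```bash
python3 -m crank '[[[-1,0.002,-0.002,-0.011,-0.018,-0.018,0],[-1,0.003,-0.002,-0.022,-0.033,-0.035,0],[-1,0.003,-0.002,-0.022,-0.033,-0.035,0],[-1,0.003,-0.002,-0.022,-0.033,-0.035,0],[-1,0.003,-0.002,-0.022,-0.033,-0.035,0]]]';  python3 -c "
from h import *
look(X0=-20);
s=read_state()
for p,z in (((-14,17),.12),((-16,19),.115),((-19,20),.11),((-22,22),.1)): print(p,*rel(*tray(*p,c=(.594,.206,z)),s=s))"
```

```text
t: 20.52
tool_pos: [0.4381, 0.1614, 0.177]
orientation: [2.847, 0.18, -0.407]
force: [-0.8, -0.1, -2.0]
opening: 0.0177
gripper_force: 60.0
  46 ......................
  43 .........++...........
  40 ........+##+.##.......
  37 ........########......
  34 ........########......
  31 ........+#######......
  28 .........+#+####+.....
  25 ..........+######.....
  22 ..........+#######....
  19 ..........########....
  16 ..........+#########..
  13 ...........##+.#####..
  10 .................+##+.
   7 ..................##..
   4 ..................+#..
   1 ......................
  -2 ......................
  -5 ......................
  -8 ......................
 -11 ......................
 -14 ......................
 -17 ......................
 -20 ......................
 -23 ......................
 -26 ......................
 -29 ......................
 -32 ......................
 -35 ......................
 -38 ......................
 -41 ......................
 -44 ......................
 -47 ......................
 -50 ......................
t 20.525 corner [0.594  0.2057 0.1196]
(-14, 17) [-0.0001 -0.0001 -0.0007] [-0.0014  0.0007 -0.0004]
(-16, 19) [ 0.003  -0.0031 -0.0054] [-0.0235 -0.0215  0.0002]
(-19, 20) [ 0.006  -0.0082 -0.0054] [-0.0565 -0.033   0.0038]
(-22, 22) [ 0.0127 -0.0159 -0.0017] [-0.0895 -0.0555  0.006 ]
```

```bash
python3 -m crank '[[[-1,0.003,-0.003,-0.005,-0.023,-0.021,0],[-1,0.006,-0.008,-0.005,-0.05,-0.04,0.003],[-1,0.013,-0.016,-0.002,-0.08,-0.06,0.005],[-1,0.013,-0.016,-0.002,-0.08,-0.06,0.005],[-1,0.013,-0.016,-0.002,-0.08,-0.06,0.005]]]';  python3 -c "
from h import *
look(X0=-20);
s=read_state()
for p,z in (((-21,22),.085),): print(p,*rel(*tray(*p,c=(.594,.2065,z)),s=s))"|sed -n '1,18p;34,40p'
```

```text
t: 21.2
tool_pos: [0.4435, 0.17, 0.1742]
orientation: [2.699, 0.17, -0.508]
force: [-0.4, -0.4, -0.9]
opening: 0.0176
gripper_force: 60.0
  46 ...................+++
  43 .........++...........
  40 ........###++##.......
  37 ........########......
  34 ........########......
  31 ........########......
  28 .........########.....
  25 ..........########....
  22 ..........########....
  19 ..........########++..
  16 ..........+###+######.
  13 ...........##..+#####.
  10 .................+###.
   7 ..................###.
   4 ..................+#..
   1 ......................
  -2 ......................
  -5 ......................
t 21.2 corner [0.5939 0.2064 0.0994]
(-21, 22) [ 0.011  -0.0106  0.0277] [ 0.0009  0.0043 -0.0005]
```

```bash
python3 -m crank '[[[-1,0.003,-0.003,0.007,0,0,0],[-1,0.006,-0.006,0.014,0,0,0],[-1,0.009,-0.009,0.022,0,0,0],[-1,0.011,-0.011,0.028,0,0,0],[-1,0.011,-0.011,0.028,0,0,0]]]'; python3 -m crank '[[[-1,0,0,0,0,0,0],[-1,0,0,0,0,0,0],[-1,0,0,0,0,0,0],[-1,0,0,0,0,0,0],[-1,0,0,0,0,0,0]]]'
python3 - <<'E'
from h import *
from plant import read_camera
import cv2
look()
a=read_camera('scene')[:,:,::-1];b=read_camera('side')[:,:,::-1]
c=lambda im,x,y:cv2.resize(im[y:y+100,x:x+100],(400,400),interpolation=cv2.INTER_CUBIC)
cv2.imwrite('pics/fin.png',np.hstack([c(a,330,190),c(b,260,120)]))
E
```

```text
t: 21.88
tool_pos: [0.4427, 0.1697, 0.1578]
orientation: [2.697, 0.17, -0.51]
force: [-0.1, -0.6, -1.5]
opening: 0.0175
gripper_force: 60.0
t: 22.5
tool_pos: [0.443, 0.1699, 0.1582]
orientation: [2.698, 0.17, -0.509]
force: [0.0, -0.5, -1.8]
opening: 0.0175
gripper_force: 60.0
  46 ................++++++
  43 .........++...........
  40 ........+##++##.......
  37 ........#######+......
  34 ........########......
  31 ........########......
  28 .........########.....
  25 ..........#######+....
  22 ..........########....
  19 ..........########++..
  16 ..........+##########.
  13 ...........##..+#####.
  10 .................+###.
   7 ..................###.
   4 ..................++..
   1 ......................
  -2 ......................
  -5 ......................
  -8 ......................
 -11 ......................
 -14 ......................
 -17 ......................
 -20 ......................
 -23 ......................
 -26 ......................
 -29 ......................
 -32 ......................
 -35 ......................
 -38 ......................
 -41 ......................
 -44 ......................
 -47 ......................
 -50 ......................
t 22.5 corner [0.5934 0.2062 0.0833]
```

View pics/fin.png

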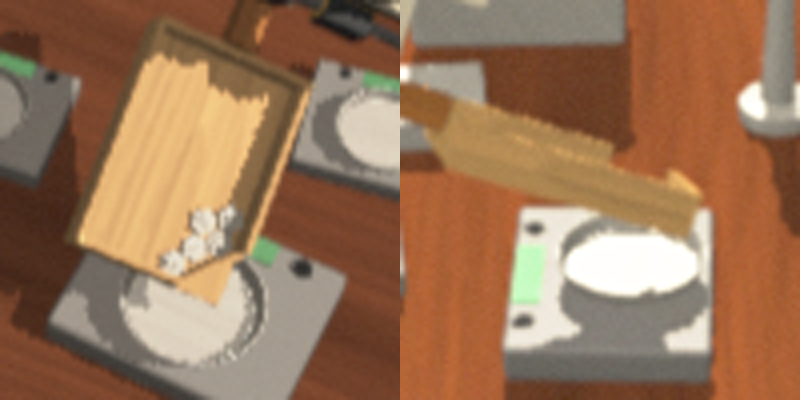

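All five castings are bunched in the pouring corner (left crop, around (200,240)). The corner is above the pan, the tray is clear of the balance and it is still.

```bash
python3 -c "
from plant import close_job
print(close_job())"
```

```text
the job is handed in; nothing more can be done
None
```

The job is handed in at 22.5 s: the tray is held tilted and still, with all five castings bunched in the pouring corner about 4 cm above the middle of the large balance's pan; no verdict came back, and one casting sits a little behind the rest by the +y wall.

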